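# Clamp a freshly bound book in the hand press

### The job

Slide the blue book along the bed of the press until it is fully home against the red back stop. Then wind the crank clockwise, letting go and taking the grip again as you go round, until the sprung cork pad has come down on the book and is pushed up by about 6 mm, so that the book is held gently and never crushed (never pushed up more than 12 mm). Let go and leave the other things on the table where they are.

Things in the scene. Friction and masses are not known exactly. Their poses are not given: they have to be found in the camera images.
- press: bench book press, fixed; origin at table height under its screw axis, x from its open front (robot side) to its back, y left, z up. Grey bed 265 x 200 mm, 14 mm thick, from 165 mm in front of the origin to 100 mm behind. On it two 12 mm high side fences along x, 118 mm apart inside, and a red back stop, its front face 75 mm behind the origin, top at 42 mm
- bridge (a point): centre of the press's green bridge, 164 mm above the table, on the screw axis: 32 mm deep (x), 204 mm wide (y), 28 mm high, on two 22 mm columns at y = +-83 mm. Under it hangs the green platen (76 x 126 mm). The 17 mm screw rod stands up through the crank's hub, 42 mm above it at crank angle 0, and sinks with the platen, 25 mm a turn
- press_home (a point): centre of the book when it is fully home: on the press axis, 31 mm above the table; axes as the press
- book_center (a point): centre of the blue hardback book, rigid, 148 mm long (x axis) x 105 wide x 34 thick, 0.2 to 0.45 kg. It lies on the bed between the fences, underside 14 mm and top 48 mm above the table, and sticks out at the front by 55 to 80 mm from home. Too wide to grip: push its front edge (the short edge facing the robot)
- crank_grip (a point): centre of the crank's red upright paddle, 85 mm from the screw axis, 231 mm up. Paddle 64 mm high (199 to 263 mm up), 32 mm wide along the crank arm (y axis, outwards) and 16 mm thick (x axis, its direction of travel). It does not spin on the arm: a hand gripping it turns with it and must regrasp. Steel arm below it at 187 to 197 mm; hub 38 mm across, top at 203 mm
- crank (a joint): crank angle, rad, growing clockwise seen from above (lowers the platen 25 mm a turn), range 0 to 11.4, at the start 0.9 to 2.9. At 0 the paddle points along the press's +y, at pi/2 along its +x. At 0 the pad is 32 mm above the book, so it meets the book at 8.04 rad. Stays where it is left; takes about 1.5 N at the paddle to turn
- pad (a joint): how far the sprung cork pad (76 x 112 mm) under the platen is pushed up, in m: 0 hanging free, at most 0.016. Once on the book it rises 25 mm per crank turn; springs 0.9 N per mm. Four orange-headed pins rise with it through the platen (heads rest on the platen's top when free)
- tape: roll of white masking tape lying flat, 110 mm across, 25 mm high, beside the press; bystander, origin under its centre
- brush: paint brush lying flat beside the press, about 200 mm long; bystander, origin under its centre
- tumbler: empty glass tumbler, 72 mm across, 95 mm high; bystander, origin under its centre
- glue: white glue bottle with orange cap, 60 mm across, 150 mm high; bystander, origin under its centre
- mug: white mug, 80 mm across, 90 mm high; bystander, origin under its centre
- notebook: orange notebook lying flat, 150 x 105 x 22 mm; bystander, origin under its centre
- tube: aluminium paint tube with red band, lying behind the press, 120 mm long, 22 mm high; bystander, origin under its centre

How it is judged (in metres and radians):
On the way, in this order (a step that is already met when the one before it is completed fails the run):
1. the book is fully home in the press, the pad still clear of it (horizontal distance between book_center and press_home below 0.012 m and angle between the x axis of book_center and the x axis of press_home, either way round below 0.12 rad and value of joint pad below 0.001 m), for 0.2 s.
2. the pad presses gently on the book that is home (horizontal distance between book_center and press_home below 0.012 m and angle between the x axis of book_center and the x axis of press_home, either way round below 0.12 rad and value of joint pad between 0.003 and 0.009 m), for 0.2 s.
At the end, for the whole second after the job is handed in: The book lies flat and home in the press (its centre within 12 mm of the home point in plan, lined up within 0.12 rad), the sprung pad rests on it pushed up by 3 to 9 mm, and the crank is still (all of step 2 and angle between book_center's own z axis and vertical below 0.05 rad and velocity of joint crank between -0.05 and 0.05 rad/s); the robot touches nothing.
It fails at once if the book is crushed: the pad is pushed up by more than 12 mm (over about 12 N) (value of joint pad above 0.012 m).
It fails at once if another thing on the table (tape, brush, tumbler, glue, mug, notebook or tube) is moved by more than 30 mm (distance of any of tape, brush, tumbler, glue, mug, notebook, tube from where it was at the start of the episode above 0.03 m).
It also fails if it takes over 72 s, if anything falls off the work surface, if the arm or the gripper's body presses on something with over 40 N, if the wrist force passes 120 N, or if a joint passes its speed limit or range.

### The arm

A 6-joint arm with a two-finger parallel gripper is mounted at the origin on the work surface. World frame = base frame: x ahead of the robot, y to its left, z up, the work surface at z = 0. Lengths are in m, angles in degrees, forces in N, time in s.
With the tool pointing down it reaches from about 0.275 to 0.725 m from the base axis. Payload 5.6 kg.
Tool frame: the origin (TCP) lies on the centre line of the jaws, within the pads' length; the fingertips stand 22 mm ahead of it and the grasp point (between the pads) lies 3 mm ahead of it; z points along the fingers, y is the line along which they close (so a half turn about z gives the same grasp; the last joint's range is limited). The gripper opens to 85 mm and grips with 20 to 120 N. Pads are 22 mm wide; open, the fingers measure 114 mm over their backs; the gripper's body (76 mm by 85 mm) begins 54 mm behind the grasp point. The pads swing forward as they close: fully open they stand 13 mm farther back than shut.
Start: joints at [90.161, 14.616, 6.199, 0, -81.583, -16.306], TCP at [0.153, 0.528, 0.253] pointing down, gripper open.
Joint ranges: [-168.99, 168.99], [-69.2, 112.95], [-62.41, 85.93], [-164.36, 98.24], [-168.68, -3.75], [-174.98, 174.98]. Speed limits (degrees/s): [147.25, 147.25, 180, 180, 180, 180].

### API

Orientations are given as a 3x3 rotation matrix whose columns are the frame's x, y, z axes.
In Python, from rig import state, vision, ctrl gives the robot as it stands. The module is installed in compiled form; this text tells all that it offers.
- The arm moves only by the tool play_rows, never from a script. Its argument "increments" is a list of rows, each a list of 2 entries, a list of its own where there are three numbers: the shift along the world's x, y, z as a fraction of full scale, then the turn, a rotation vector about the world's x, y, z as a fraction of full scale. A call has 1 to 12 rows; each row shifts and turns the commanded pose from where the row before left it; what a row does not reach is not made up. Full scale, the value 1, is 10 cm for a shift and 1.5 rad for a turn. A row lasts 1/12 s, in which the tool goes at most 41.7 mm and 7.16 degrees, less where a joint would pass 70% of its speed; a pose out of reach is approached as far as the arm can. A call with a number of a shift or a turn outside -1 to 1 is refused whole. A call with a gripper value outside its range is refused whole. "grip" is the closure, from -1 (fully open) to 1 (shut), set as the call begins (left out, the last holds). The fingers move at their own pace and stop on an object; "force" is the grip in N (left out, the last holds). Time passes only in rows, so rows that do not move let the fingers close. It gives the time, the measured TCP pose, the force, the opening and the grip force at its end, in the units of the state.
- state(): the state, without advancing time (a new reading comes with each control period).
- vision.snapshot(name): name is "side" or "top" or "wrist"; returns a dict with "pixels" (400x640x3 uint8, red, green, blue), "mtx" (3x3 intrinsics, pixels), "eye" and "attitude" of the camera in the world. Camera axes: x right, y down, z forward; pixel columns grow to the right and rows downward; lengths in m; the calibration is good to about 2 mm. A picture is of the moment at which its call begins. There is no depth.
- ctrl.hand_in(): hands the job in; it is judged then, once.
The state is a dict: "time": time; "q": joint angles; "qvel": joint speeds; "tau": joint torques, N m; "ee_pos": TCP position; "tool_rot": TCP orientation; "force": force on the tool from outside, world axes, zero at the start; "wrist_torque": the same for the moment, N m; "finger_gap": finger opening in m; "gripper_force": force on a finger pad.
Only numpy, scipy, OpenCV 4.12 (cv2) and the standard library are available. Lean on these libraries where they do the work, as an engineer would, in place of code of your own. Each camera call takes 0.05 s, during which the arm holds its last target. There are 200 camera calls.

## Working session

There is one attempt and no reset: what is moved stays moved. The work goes in short steps, Python scripts to look and compute and a tool call to move; the robot and the scene stay as the last step left them, time stands still between calls to the robot, and variables do not carry over. Pictures are saved under pics/ and viewed, at most 10 in all, crops included, and the job is handed in when it is done.

Besides the shell and the picture viewer there is one more tool, called as name([rows], argument=value, ...), one row to a line, values as JSON. play_rows: Moves the arm, as the interface text tells. Its arguments: {"type":"object","properties":{"increments":{"type":"array"},"grip":{"type":"number"},"force":{"type":"number"}},"required":["increments"]}

```bash
mkdir -p pics; python3 - <<'E'
from rig import state,vision
import cv2,pickle,numpy as np
d={}
for n in("side","top"):
    s=vision.snapshot(n);d[n]=s
    cv2.imwrite(f"pics/{n}0.png",s["pixels"][:,:,::-1]);print(n,s["mtx"].tolist(),s["eye"],np.round(s["attitude"],3).tolist())
pickle.dump(d,open("s0.pkl","wb"))
s=state();print(s["time"],s["ee_pos"],s["tool_rot"],s["finger_gap"])
E
```

```text
side [[501.9368519262723, 0.0, 316.00936014380335], [0.0, 501.9368519262723, 201.75040806548014], [0.0, 0.0, 1.0]] [0.49818357 1.05469457 1.16989278] [[-0.995, -0.066, 0.076], [-0.1, 0.69, -0.717], [-0.005, -0.721, -0.693]]
top [[395.5162242166575, 0.0, 321.12723124144316], [0.0, 395.5162242166575, 195.35885387096985], [0.0, 0.0, 1.0]] [ 0.44957448 -0.00214396  1.61913478] [[-0.014, -0.993, 0.116], [-1.0, 0.015, 0.004], [-0.006, -0.116, -0.993]]
0.1 [0.15277799 0.52794909 0.25249667] [[ 9.60541114e-01 -2.78137722e-01 -4.19833362e-04]
 [-2.78138035e-01 -9.60539755e-01 -1.61636367e-03]
 [ 4.63050738e-05  1.66935539e-03 -9.99998606e-01]] 0.08510444468173434
```

View pics/side0.png

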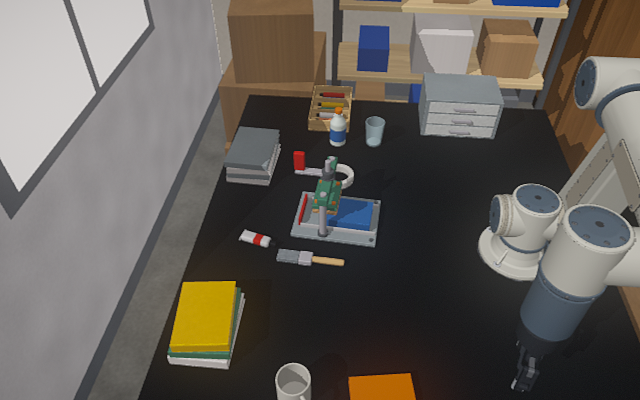

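View pics/top0.png

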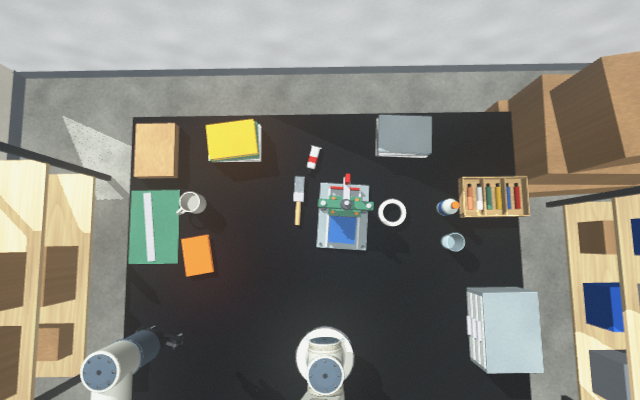

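The side view shows the press at about (335,215), with the paddle at (299,160) towards the back. The top view shows the press at (344,215), the paddle at (347,180), the book's front edge at about y=243, tape at (392,212) and brush at (298,200).

```bash
cat >h.py <<'E'
import numpy as np,cv2,pickle
def ray(s,uv):
    d=np.linalg.inv(s["mtx"])@np.array([uv[0],uv[1],1.]);return s["eye"],s["attitude"]@d
def onz(s,uv,z):
    e,d=ray(s,uv);return e+d*(z-e[2])/d[2]
def proj(s,p):
    c=s["attitude"].T@(np.asarray(p)-s["eye"]);c=s["mtx"]@c;return c[:2]/c[2]
def mask(s,col,box):
    h=cv2.cvtColor(s["pixels"],cv2.COLOR_RGB2HSV).astype(int);H,S,V=h[...,0],h[...,1],h[...,2]
    m={"red":((H<8)|(H>172))&(S>150)&(V>80),"blue":(H>100)&(H<125)&(S>120)&(V>60),"green":(H>55)&(H<95)&(S>70)&(V>30),"grey":(S<60)&(V>70)}[col]
    o=np.zeros(m.shape,np.uint8);x0,y0,x1,y1=box;o[y0:y1,x0:x1]=m[y0:y1,x0:x1];return o
def blobs(m,mn=12):
    c,_=cv2.findContours(m,cv2.RETR_EXTERNAL,cv2.CHAIN_APPROX_NONE)
    return [x for x in c if len(x)>=mn]
E
python3 - <<'E'
from h import *
d=pickle.load(open("s0.pkl","rb"))
t=d["top"];bx=(305,165,378,260)
for col,z in(("red",.263),("blue",.048),("green",.178),("grey",.014)):
    for c in blobs(mask(t,col,bx)):
        r=cv2.minAreaRect(c);b=cv2.boxPoints(r)
        print(col,r,[np.round(onz(t,p,z)[:2],3).tolist() for p in b])
s=d["side"]
for col in("red","blue","green"):
    for c in blobs(mask(s,col,(270,130,400,260))):
        print("side",col,cv2.minAreaRect(c))
a=cv2.resize(t["pixels"][165:260,300:400,::-1],(400,380),interpolation=cv2.INTER_CUBIC)
b=cv2.resize(s["pixels"][140:250,280:390,::-1],(380,380),interpolation=cv2.INTER_CUBIC)
cv2.imwrite("pics/crop0.png",np.hstack([a,b]))
E
```

```text
red ((354.5, 188.5), (1.0, 7.0), 90.0) [[0.631, -0.1], [0.631, -0.124], [0.628, -0.124], [0.628, -0.1]]
red ((336.5, 187.5), (1.0, 11.0), 90.0) [[0.636, -0.031], [0.635, -0.069], [0.632, -0.069], [0.633, -0.031]]
red ((347.0, 178.0), (4.0, 10.0), -0.0) [[0.649, -0.08], [0.684, -0.08], [0.684, -0.094], [0.649, -0.094]]
blue ((341.6556701660156, 229.50975036621094), (26.07412338256836, 26.510774612426758), 3.5763344764709473) [[0.447, -0.019], [0.551, -0.028], [0.544, -0.131], [0.439, -0.122]]
green ((345.3742980957031, 205.88812255859375), (55.397010803222656, 19.289093017578125), 3.012787342071533) [[0.549, 0.019], [0.62, 0.015], [0.606, -0.188], [0.535, -0.182]]
grey ((347.5, 216.0), (9.0, 0.0), 180.0) [[0.55, -0.119], [0.55, -0.119], [0.551, -0.083], [0.551, -0.083]]
grey ((341.4591369628906, 228.15370178222656), (51.58684539794922, 41.1696662902832), 3.5763344764709473) [[0.427, 0.035], [0.593, 0.022], [0.577, -0.187], [0.411, -0.172]]
grey ((368.2500305175781, 205.25003051757812), (4.949747085571289, 4.242640495300293), 45.0) [[0.594, -0.173], [0.606, -0.186], [0.592, -0.2], [0.5
[... 310 characters left out ...]
745, -0.012], [0.67, -0.209], [0.549, -0.162]]
grey ((310.5, 167.0), (4.0, 9.0), 90.0) [[0.763, 0.065], [0.763, 0.028], [0.746, 0.028], [0.747, 0.065]]
side red ((302.45770263671875, 208.98846435546875), (3.1574084758758545, 30.784732818603516), 15.255120277404785)
side red ((298.5, 160.0), (18.0, 11.0), 90.0)
side blue ((349.3646240234375, 213.5153045654297), (43.944435119628906, 28.811687469482422), 7.594643592834473)
side blue ((337.5, 135.5), (11.0, 15.0), 90.0)
side green ((326.5243835449219, 194.21951293945312), (24.305374145507812, 31.778581619262695), 12.094758033752441)
side green ((333.70587158203125, 162.32351684570312), (5.423261642456055, 12.907363891601562), 12.528807640075684)
```

View pics/crop0.png

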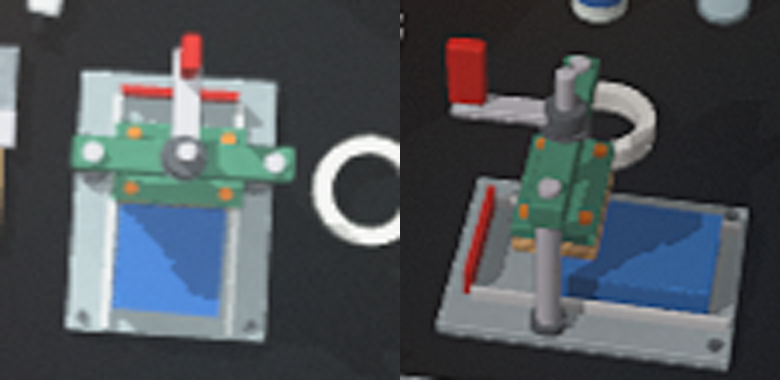

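The crop shows the press yawed about -4.4° with its origin near (0.582,-0.081). The book is short of home and the crank is near π/2, with the paddle towards the back. First I'll push the book.

play_rows([
  [[0.16,-0.37,0],[0,0,0.0113]],
  [[0.16,-0.37,0],[0,0,0.0113]],
  [[0.16,-0.37,0],[0,0,0.0113]],
  [[0.16,-0.37,0],[0,0,0.0113]],
  [[0.16,-0.37,0],[0,0,0.0113]],
  [[0.16,-0.37,0],[0,0,0.0113]],
  [[0.16,-0.37,0],[0,0,0.0113]],
  [[0.16,-0.37,0],[0,0,0.0113]],
  [[0.16,-0.37,0],[0,0,0.0113]],
  [[0.16,-0.37,0],[0,0,0.0113]],
  [[0.16,-0.37,0],[0,0,0.0113]],
  [[0.16,-0.37,0],[0,0,0.0113]],
], grip=1, force=20)

```text
time: 1.1
ee_pos: [0.3448, 0.0823, 0.2533]
tool_rot: [[0.997, -0.077, 0.0], [-0.077, -0.997, 0.001], [0.0, -0.001, -1.0]]
force: [0.6, -0.1, 0.5]
finger_gap: 0.0003
gripper_force: 0.0
```

play_rows([
  [[0.15,-0.38,0],[0,-0.022,0]],
  [[0.15,-0.38,0],[0,-0.022,0]],
  [[0.15,-0.38,0],[0,-0.022,0]],
  [[0.15,-0.38,-0.1],[0,-0.022,0]],
  [[0,0,-0.25],[0,-0.022,0]],
  [[0,0,-0.25],[0,-0.022,0]],
  [[0,0,-0.25],[0,-0.022,0]],
  [[0,0,-0.25],[0,-0.021,0]],
  [[0,0,-0.2],[0,0,0]],
  [[0,0,0],[0,0,0]],
])

```text
time: 1.93
ee_pos: [0.4009, -0.0681, 0.1191]
tool_rot: [[0.965, -0.077, 0.251], [-0.079, -0.997, -0.001], [0.251, -0.019, -0.968]]
force: [-1.0, 0.2, 0.2]
finger_gap: 0.0001
gripper_force: 0.0
```

```bash
python3 - <<'E'
from rig import state,vision
from h import *
w=vision.snapshot("wrist");cv2.imwrite("pics/w1.png",w["pixels"][:,:,::-1])
pickle.dump(w,open("w1.pkl","wb"))
s=state();print(s["time"],s["ee_pos"],np.round(s["tool_rot"],3).tolist(),s["finger_gap"],s["force"],s["q"])
E
```

```text
1.9833 [ 0.40296433 -0.06784705  0.12172363] [[0.964, -0.076, 0.255], [-0.078, -0.997, -0.001], [0.254, -0.019, -0.967]] -9.337447178196303e-05 [0.50144008 0.08309672 1.42861894] [ 16.29303237  -5.91560652 -40.85428368   6.35358294 -41.06117931
  64.93899148]
```

View pics/w1.png

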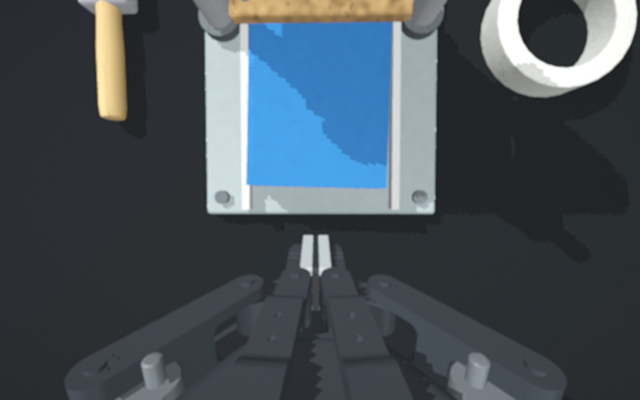

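The wrist view shows the closed fingertips at (316,240), lined up with the middle of the book's front edge, which runs (248,183) to (388,188). I'll lower and push.

play_rows([
  [[0,0,-0.25],[0,0,0]],
  [[0,0,-0.25],[0,0,0]],
  [[0,0,-0.22],[0,0,0]],
  [[0,0,0],[0,0,0]],
  [[0.1,-0.008,0],[0,0,0]],
  [[0.1,-0.008,0],[0,0,0]],
  [[0.1,-0.008,0],[0,0,0]],
  [[0.1,-0.008,0],[0,0,0]],
  [[0.1,-0.008,0],[0,0,0]],
  [[0.1,-0.008,0],[0,0,0]],
  [[0.1,-0.008,0],[0,0,0]],
  [[0.05,-0.004,0],[0,0,0]],
])

```text
time: 2.98
ee_pos: [0.4821, -0.0734, 0.0522]
tool_rot: [[0.962, -0.076, 0.261], [-0.078, -0.997, 0.0], [0.26, -0.021, -0.965]]
force: [-2.1, -0.0, 0.9]
finger_gap: -0.0002
gripper_force: 1.1
```

play_rows([
  [[0.03,-0.002,0],[0,0,0]],
  [[0.03,-0.002,0],[0,0,0]],
  [[0,0,0],[0,0,0]],
])

```text
time: 3.23
ee_pos: [0.4864, -0.0738, 0.0516]
tool_rot: [[0.963, -0.076, 0.26], [-0.078, -0.997, 0.0], [0.259, -0.02, -0.966]]
force: [0.5, -0.9, -0.2]
finger_gap: 0.0004
gripper_force: 0.1
```

```bash
python3 - <<'E'
from rig import state,vision
from h import *
o=[]
for n,(x0,y0,x1,y1) in (("side",(280,140,400,250)),("top",(300,165,400,260))):
    w=vision.snapshot(n);pickle.dump(w,open(n+"2.pkl","wb"));o.append(cv2.resize(w["pixels"][y0:y1,x0:x1,::-1],(400,380),interpolation=cv2.INTER_CUBIC))
cv2.imwrite("pics/c2.png",np.hstack(o))
s=state();print(s["time"],s["ee_pos"],s["force"])
E
```

```text
3.3333 [ 0.48619646 -0.07363953  0.05166993] [-0.46224871 -0.43415586  0.26628147]
```

View pics/c2.png

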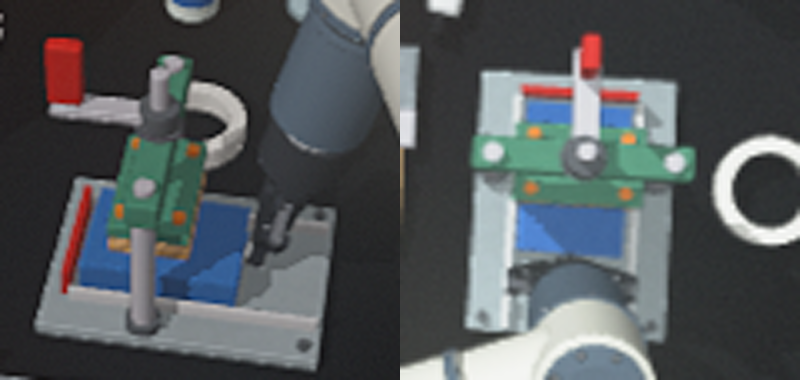

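The book is nearly home, with a gap of a few mm to the red stop (side crop x≈85). I'll push slowly until it makes contact.

play_rows([
  [[0.02,-0.0015,0],[0,0,0]],
  [[0.02,-0.0015,0],[0,0,0]],
  [[0.02,-0.0015,0],[0,0,0]],
  [[0.0,0,0],[0,0,0]],
])

```text
time: 3.67
ee_pos: [0.492, -0.0742, 0.0514]
tool_rot: [[0.963, -0.075, 0.26], [-0.078, -0.997, -0.0], [0.259, -0.02, -0.966]]
force: [-0.8, -0.4, 0.7]
finger_gap: 0.0002
gripper_force: 0.6
```

play_rows([
  [[0.015,-0.001,0],[0,0,0]],
  [[0.015,-0.001,0],[0,0,0]],
  [[0.0,0,0],[0,0,0]],
])

```text
time: 3.92
ee_pos: [0.495, -0.0744, 0.0513]
tool_rot: [[0.963, -0.076, 0.26], [-0.078, -0.997, -0.0], [0.259, -0.02, -0.966]]
force: [-0.6, -0.3, -0.0]
finger_gap: -0.0002
gripper_force: 0.6
```

play_rows([
  [[0.015,-0.001,0],[0,0,0]],
  [[0.015,-0.001,0],[0,0,0]],
  [[0.0,0,0],[0,0,0]],
])

```text
time: 4.17
ee_pos: [0.4957, -0.075, 0.0504]
tool_rot: [[0.964, -0.077, 0.255], [-0.079, -0.997, -0.001], [0.254, -0.02, -0.967]]
force: [-8.0, 0.9, 5.0]
finger_gap: 0.0
gripper_force: 4.2
```

```bash
python3 - <<'E'
from rig import state,vision
from h import *
d=pickle.load(open("s0.pkl","rb"));t=d["top"];s=d["side"]
# paddle: mean red px in both views triangulated
P=[]
for v,bx in((t,(335,165,360,184)),(s,(285,145,310,172))):
    y,x=np.nonzero(mask(v,"red",bx));print(x.min(),x.max(),y.min(),y.max());P.append((v,(x.mean(),y.mean())))
(a,u),(b,w)=[ray(*p) for p in P]
k=np.linalg.lstsq(np.c_[u,-w],b-a,rcond=None)[0];print("paddle tri",a+u*k[0],b+w*k[1])
n=vision.snapshot("side");y,x=np.nonzero(mask(n,"blue",(285,185,390,250)))
c=max(blobs(mask(n,"blue",(285,185,390,250))),key=len)
y2,x2=np.nonzero(mask(n,"red",(285,185,320,250)))
cv2.imwrite("pics/c3.png",cv2.resize(n["pixels"][180:250,280:390,::-1],(770,490),interpolation=cv2.INTER_CUBIC))
for az in(80,90,100):
    pass
O=np.array([.582,-.081]);X=np.array([.997,-.077]);
for v,nm in((t,"t"),(s,"s")):
    print(nm,"paddle top pred",proj(v,[*(O+.085*X),.263]),"bottom",proj(v,[*(O+.085*X),.199]),"rod",proj(v,[*O,.239]))
for v in (t,s):
    for sx in(-.165,.1):
        for sy in(-.1,.1): print(np.round(proj(v,[*(O+sx*X+sy*np.array([.077,.997])),.014]),1),end=" ")
q=state();print(q["time"],q["ee_pos"],q["force"])
E
```

```text
345 349 173 183
293 304 151 169
paddle tri [ 0.67252328 -0.09037654  0.23052394] [ 0.6695958  -0.09043188  0.23005743]
t paddle top pred [347.15050728 177.97979661] bottom [346.1013241  180.78697163] rod [345.40203161 202.99647864]
s paddle top pred [299.25031119 151.69824952] bottom [299.85464368 168.56406328] rod [328.00770343 161.26328736]
[364.9 250.7] [315.2 247.6] [368.1 185.5] [319.4 182.5] [381.  200.3] [375.4 245. ] [302.9 191.1] [290.4 234. ] 4.2167 [ 0.49568219 -0.07497452  0.05043511] [-8.76393749  1.0184247   4.89735598]
```

View pics/c3.png

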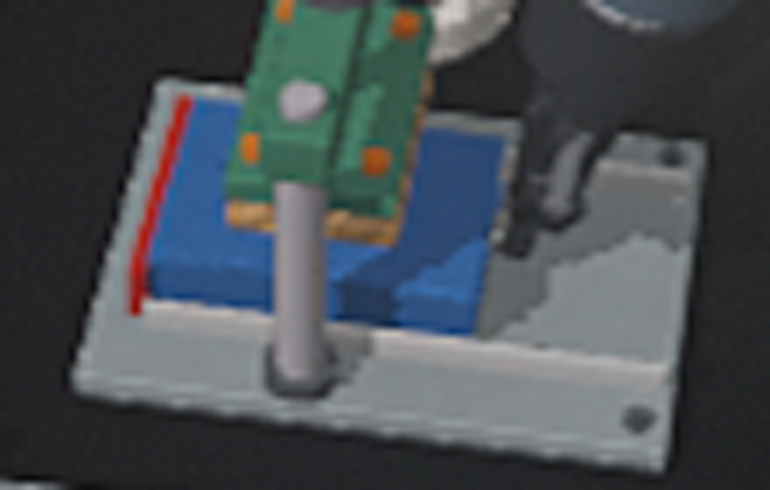

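The book is flush against the red stop, with 8 N of contact force. I refined the origin to about (0.585,-0.084) and the paddle to about (0.670,-0.090). Next I'll retract, rise and move over the paddle.

play_rows([
  [[-0.2,0.015,0],[0,0,0]],
  [[-0.2,0.015,0],[0,0,0]],
  [[0,0,0.39],[0,0.025,0]],
  [[0,0,0.39],[0,0.025,0]],
  [[0,0,0.39],[0,0.025,0]],
  [[0,0,0.39],[0,0.025,0]],
  [[0,0,0.39],[0,0.025,0]],
  [[0,0,0.39],[0,0.025,0]],
  [[0,0,0.36],[0,0.023,0]],
  [[0.36,-0.03,0],[0,0,0]],
  [[0.36,-0.03,0],[0,0,0]],
  [[0.36,-0.03,0],[0,0,0]],
])

```text
time: 5.22
ee_pos: [0.568, -0.0807, 0.3222]
tool_rot: [[0.997, -0.078, 0.007], [-0.078, -0.997, 0.0], [0.007, -0.001, -1.0]]
force: [-0.6, -0.9, 0.6]
finger_gap: 0.0
gripper_force: 0.0
```

play_rows([
  [[0.36,-0.03,0],[0,0,0]],
  [[0.36,-0.03,0],[0,0,0]],
  [[0.3,-0.03,0],[0,0,0]],
  [[0,0,0],[0,0,0]],
  [[0,0,0],[0,0,0]],
], grip=0)

```text
time: 5.63
ee_pos: [0.6697, -0.0896, 0.3175]
tool_rot: [[0.997, -0.079, -0.0], [-0.079, -0.997, -0.0], [-0.0, 0.0, -1.0]]
force: [-0.3, 0.1, 0.9]
finger_gap: 0.0426
gripper_force: 0.0
```

```bash
python3 - <<'E'
from rig import state,vision
from h import *
w=vision.snapshot("wrist");cv2.imwrite("pics/w4.png",w["pixels"][:,:,::-1])
s=state();print(s["time"],s["ee_pos"],np.round(s["tool_rot"],3).tolist(),s["finger_gap"],s["q"])
m=mask(w,"red",(100,0,540,400))
for c in blobs(m,40):
    r=cv2.minAreaRect(c);print(r,onz(w,r[0],.263))
E
```

```text
5.6833 [ 0.66872985 -0.08971346  0.31959286] [[0.997, -0.079, 0.002], [-0.079, -0.997, -0.0], [0.002, 0.0, -1.0]] 0.04298054957689424 [ 5.60860292e+00  2.99158154e+01  3.85342348e+01  4.09722351e-02
 -9.84810008e+01  7.98908367e+01]
((314.0, 216.0), (58.0, 20.0), 90.0) [ 0.67888007 -0.09007392  0.263     ]
((316.0, 172.0), (6.0, 78.0), 90.0) [ 0.70886104 -0.09374233  0.263     ]
((219.55799865722656, 93.3205795288086), (28.534595489501953, 16.325531005859375), 10.784297943115234) [ 0.76073761 -0.04007816  0.263     ]
```

View pics/w4.png

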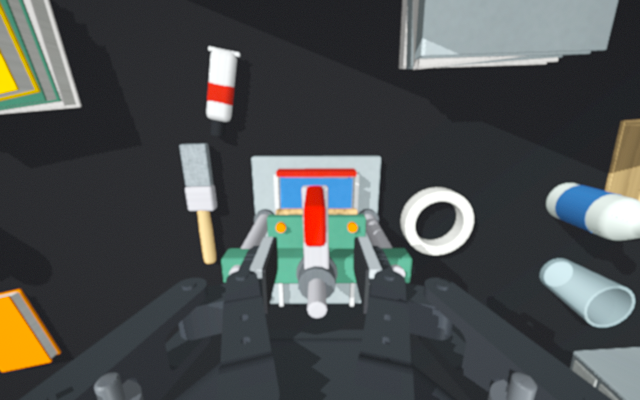

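The wrist view shows the red paddle centred between the fingers at (314,216) and the rod top at (317,308). I'll check the radial position.

```bash
python3 - <<'E'
from rig import state,vision
from h import *
w=vision.snapshot("wrist");s=state();print(s["ee_pos"],w["eye"],np.round(w["attitude"],3).tolist())
print("outer top",onz(w,(314,187),.263),"inner bottom",onz(w,(314,245),.199),"rod",onz(w,(317,308),.239))
t=pickle.load(open("s0.pkl","rb"))["top"]
print("top cam: outer top",onz(t,(347,172.5),.263),"inner bot",onz(t,(347,183.5),.199),"rod",onz(t,(346.6,202.5),.239))
h=cv2.cvtColor(w["pixels"],cv2.COLOR_RGB2HSV);print(h[180:250:4,314].tolist())
E
```

```text
[ 0.66804421 -0.08973231  0.32112063] [ 0.74152464 -0.09587248  0.44086483] [[-0.078, -0.956, -0.282], [-0.997, 0.075, 0.022], [0.0, 0.283, -0.959]]
outer top [ 0.69766038 -0.09173944  0.263     ] inner bottom [ 0.62467356 -0.08572959  0.199     ] rod [ 0.58435216 -0.08528942  0.239     ]
top cam: outer top [ 0.68601213 -0.08744217  0.263     ] inner bot [ 0.65675127 -0.09058845  0.199     ] rod [ 0.58368533 -0.08523339  0.239     ]
[[103, 180, 229], [159, 112, 184], [4, 249, 211], [4, 253, 212], [3, 248, 214], [3, 245, 214], [3, 255, 243], [4, 255, 255], [4, 255, 255], [4, 255, 255], [4, 255, 255], [4, 255, 255], [4, 255, 255], [4, 255, 255], [4, 255, 255], [5, 255, 255], [177, 51, 224], [115, 6, 243]]
```

play_rows([
  [[0.01,0,-0.28],[0,0,0]],
  [[0,0,-0.28],[0,0,0]],
  [[0,0,-0.26],[0,0,0]],
  [[0,0,0],[0,0,0]],
])

```text
time: 6.07
ee_pos: [0.6656, -0.0889, 0.2345]
tool_rot: [[0.997, -0.078, -0.004], [-0.078, -0.997, 0.002], [-0.005, -0.001, -1.0]]
force: [-0.1, 0.6, -1.2]
finger_gap: 0.043
gripper_force: 0.0
```

play_rows([
  [[0,0,0],[0,0,0]],
  [[0,0,0],[0,0,0]],
  [[0,0,0],[0,0,0]],
  [[0,0,0],[0,0,0]],
], grip=1, force=25)

```text
time: 6.4
ee_pos: [0.6695, -0.0902, 0.2426]
tool_rot: [[0.997, -0.078, 0.008], [-0.078, -0.997, -0.001], [0.009, 0.001, -1.0]]
force: [-3.2, -0.9, 7.5]
finger_gap: 0.0158
gripper_force: 26.5
```

```bash
cat > arc.py <<'E'
import numpy as np,sys
from rig import state
s=state();O=np.array([.585,-.085]);p=s["ee_pos"];v=p[:2]-O
th=np.degrees(np.arctan2(v[1],v[0]));R=s["tool_rot"];print(s["time"],p,"r",np.hypot(*v),"th",th,"phi",np.degrees(np.arctan2(R[1,0],R[0,0])),s["finger_gap"],s["force"],s["q"][5])
t0=float(sys.argv[1]);n=int(sys.argv[2])
t=np.radians(t0-7*np.arange(n+1));P=np.c_[np.cos(t),np.sin(t)]*.085+O
print((np.diff(P,axis=0)*10).round(3).tolist())
E
python3 arc.py -4.5 24
```

```text
6.4 [ 0.66947723 -0.09019676  0.24256914] r 0.0846369247307643 th -3.520212706309603 phi -4.480881153840268 0.015833431164946843 [-3.16675415 -0.9403718   7.5321748 ] 79.9083599823838
[[-0.014, -0.103], [-0.027, -0.1], [-0.039, -0.096], [-0.05, -0.091], [-0.061, -0.084], [-0.071, -0.076], [-0.08, -0.067], [-0.087, -0.057], [-0.093, -0.045], [-0.098, -0.034], [-0.102, -0.022], [-0.103, -0.009], [-0.104, 0.004], [-0.103, 0.016], [-0.1, 0.029], [-0.096, 0.041], [-0.09, 0.052], [-0.083, 0.062], [-0.075, 0.072], [-0.065, 0.081], [-0.055, 0.088], [-0.044, 0.094], [-0.032, 0.099], [-0.02, 0.102]]
```

The paddle is gripped (gap 15.8 mm). First stroke.

play_rows([
  [[-0.014,-0.103,0],[0,0,-0.0814]],
  [[-0.027,-0.1,0],[0,0,-0.0814]],
  [[-0.039,-0.096,0],[0,0,-0.0814]],
  [[-0.05,-0.091,0],[0,0,-0.0814]],
  [[-0.061,-0.084,0],[0,0,-0.0814]],
  [[-0.071,-0.076,0],[0,0,-0.0814]],
  [[-0.08,-0.067,0],[0,0,-0.0814]],
  [[-0.087,-0.057,0],[0,0,-0.0814]],
  [[-0.093,-0.045,0],[0,0,-0.0814]],
  [[-0.098,-0.034,0],[0,0,-0.0814]],
  [[-0.102,-0.022,0],[0,0,-0.0814]],
  [[-0.103,-0.009,0],[0,0,-0.0814]],
])

```text
time: 7.4
ee_pos: [0.5865, -0.1697, 0.2425]
tool_rot: [[0.021, -1.0, 0.005], [-1.0, -0.021, -0.007], [0.007, -0.005, -1.0]]
force: [-1.9, -1.7, 8.6]
finger_gap: 0.0159
gripper_force: 28.1
```

```bash
python3 arc.py -88.5 1
```

```text
7.4 [ 0.58654827 -0.16972886  0.24252229] r 0.08474300830178565 th -88.95313707104813 phi -88.79264167783957 0.01592243125205652 [-1.85199778 -1.66396077  8.58025597] 2.428520516394041
[[-0.104, 0.004]]
```

Tracking well, with low forces. Second half of stroke 1, then open, lift and turn back.

play_rows([
  [[-0.104,0.004,0],[0,0,-0.0814]],
  [[-0.103,0.016,0],[0,0,-0.0814]],
  [[-0.1,0.029,0],[0,0,-0.0814]],
  [[-0.096,0.041,0],[0,0,-0.0814]],
  [[-0.09,0.052,0],[0,0,-0.0814]],
  [[-0.083,0.062,0],[0,0,-0.0814]],
  [[-0.075,0.072,0],[0,0,-0.0814]],
  [[-0.065,0.081,0],[0,0,-0.0814]],
  [[-0.055,0.088,0],[0,0,-0.0814]],
  [[-0.044,0.094,0],[0,0,-0.0814]],
  [[-0.032,0.099,0],[0,0,-0.0814]],
  [[-0.02,0.102,0],[0,0,-0.0814]],
])

```text
time: 8.4
ee_pos: [0.4991, -0.095, 0.2424]
tool_rot: [[-0.992, -0.126, -0.001], [-0.126, 0.992, -0.003], [0.001, -0.003, -1.0]]
force: [-4.8, -1.8, 9.2]
finger_gap: 0.0158
gripper_force: 26.2
```

play_rows([
  [[0,0,0],[0,0,0]],
  [[0,0,0],[0,0,0]],
  [[0,0,0],[0,0,0]],
  [[0,0,0.25],[0,0,0]],
  [[0,0,0.25],[0,0,0]],
  [[0,0,0.2],[0,0,0]],
  [[0,0,0],[0,0,0.08]],
  [[0,0,0],[0,0,0.08]],
  [[0,0,0],[0,0,0.08]],
  [[0,0,0],[0,0,0.08]],
  [[0,0,0],[0,0,0.08]],
  [[0,0,0],[0,0,0.08]],
], grip=0)

```text
time: 9.4
ee_pos: [0.5, -0.0943, 0.3087]
tool_rot: [[-0.652, -0.758, -0.002], [-0.758, 0.652, -0.003], [0.003, 0.0, -1.0]]
force: [-0.1, -0.4, 0.2]
finger_gap: 0.0432
gripper_force: 0.0
```

play_rows([
  [[0,0,0],[0,0,0.08]],
  [[0,0,0],[0,0,0.08]],
  [[0,0,0],[0,0,0.08]],
  [[0,0,0],[0,0,0.08]],
  [[0,0,0],[0,0,0.08]],
  [[0,0,0],[0,0,0.08]],
  [[0,0,0],[0,0,0.08]],
  [[0,0,0],[0,0,0.08]],
  [[0,0,0],[0,0,0.08]],
  [[0,0,0],[0,0,0.08]],
  [[0,0,0],[0,0,0.08]],
  [[0,0,0],[0,0,0.08]],
])

```text
time: 10.4
ee_pos: [0.5, -0.0943, 0.3087]
tool_rot: [[0.667, -0.745, 0.002], [-0.745, -0.667, -0.002], [0.003, -0.0, -1.0]]
force: [0.2, 0.4, -0.4]
finger_gap: 0.0425
gripper_force: 0.0
```

play_rows([
  [[0,0,0],[0,0,0.08]],
  [[0,0,0],[0,0,0.08]],
  [[0,0,0],[0,0,0.08]],
  [[0,0,0],[0,0,0.08]],
  [[0,0,0],[0,0,0.08]],
  [[0,0,0],[0,0,0.08]],
  [[0,0,0],[0,0,0.08]],
  [[0,0,0],[0,0,0.08]],
  [[0,0,0],[0,0,0]],
])

```text
time: 11.15
ee_pos: [0.4999, -0.0943, 0.3087]
tool_rot: [[0.993, 0.116, 0.003], [0.116, -0.993, 0.001], [0.003, -0.0, -1.0]]
force: [0.0, -0.4, 0.3]
finger_gap: 0.0425
gripper_force: 0.0
```

```bash
python3 arc.py -172.5 24
```

```text
11.15 [ 0.49994052 -0.09433294  0.3087493 ] r 0.08556996164243602 th -173.73841344675634 phi 6.689224945986673 0.0425087568473509 [ 0.01441532 -0.44483504  0.30443224] 89.71879286063741
[[-0.007, 0.104], [0.005, 0.104], [0.018, 0.102], [0.03, 0.099], [0.042, 0.095], [0.053, 0.089], [0.064, 0.082], [0.073, 0.073], [0.082, 0.064], [0.089, 0.053], [0.095, 0.042], [0.099, 0.03], [0.102, 0.018], [0.104, 0.005], [0.104, -0.007], [0.102, -0.02], [0.099, -0.032], [0.094, -0.044], [0.088, -0.055], [0.081, -0.065], [0.072, -0.075], [0.062, -0.083], [0.052, -0.09], [0.041, -0.096]]
```

play_rows([
  [[0,0,-0.25],[0,0,0]],
  [[0,0,-0.25],[0,0,0]],
  [[0,0,-0.2],[0,0,0]],
  [[0,0,0],[0,0,0]],
])

```text
time: 11.48
ee_pos: [0.4975, -0.0938, 0.2346]
tool_rot: [[0.994, 0.108, -0.005], [0.108, -0.994, 0.002], [-0.004, -0.002, -1.0]]
force: [-0.8, -0.2, -0.7]
finger_gap: 0.0428
gripper_force: 0.0
```

play_rows([
  [[0,0,0],[0,0,0]],
  [[0,0,0],[0,0,0]],
  [[0,0,0],[0,0,0]],
  [[0,0,0],[0,0,0]],
], grip=1)

```text
time: 11.82
ee_pos: [0.5005, -0.0939, 0.2406]
tool_rot: [[0.994, 0.111, 0.006], [0.111, -0.994, 0.001], [0.006, 0.0, -1.0]]
force: [-0.7, 1.4, 2.3]
finger_gap: 0.016
gripper_force: 25.7
```

play_rows([
  [[-0.007,0.104,0],[0,0,-0.0814]],
  [[0.005,0.104,0],[0,0,-0.0814]],
  [[0.018,0.102,0],[0,0,-0.0814]],
  [[0.03,0.099,0],[0,0,-0.0814]],
  [[0.042,0.095,0],[0,0,-0.0814]],
  [[0.053,0.089,0],[0,0,-0.0814]],
  [[0.064,0.082,0],[0,0,-0.0814]],
  [[0.073,0.073,0],[0,0,-0.0814]],
  [[0.082,0.064,0],[0,0,-0.0814]],
  [[0.089,0.053,0],[0,0,-0.0814]],
  [[0.095,0.042,0],[0,0,-0.0814]],
  [[0.099,0.03,0],[0,0,-0.0814]],
])

```text
time: 12.82
ee_pos: [0.5657, -0.0019, 0.2406]
tool_rot: [[0.209, -0.978, 0.005], [-0.978, -0.209, -0.007], [0.008, -0.003, -1.0]]
force: [4.6, -8.7, 0.2]
finger_gap: 0.016
gripper_force: 26.9
```

play_rows([
  [[0.102,0.018,0],[0,0,-0.0814]],
  [[0.104,0.005,0],[0,0,-0.0814]],
  [[0.104,-0.007,0],[0,0,-0.0814]],
  [[0.102,-0.02,0],[0,0,-0.0814]],
  [[0.099,-0.032,0],[0,0,-0.0814]],
  [[0.094,-0.044,0],[0,0,-0.0814]],
  [[0.088,-0.055,0],[0,0,-0.0814]],
  [[0.081,-0.065,0],[0,0,-0.0814]],
  [[0.072,-0.075,0],[0,0,-0.0814]],
  [[0.062,-0.083,0],[0,0,-0.0814]],
  [[0.052,-0.09,0],[0,0,-0.0814]],
  [[0.041,-0.096,0],[0,0,-0.0814]],
])

```text
time: 13.82
ee_pos: [0.6638, -0.0572, 0.2407]
tool_rot: [[-0.951, -0.31, -0.003], [-0.31, 0.951, -0.004], [0.005, -0.003, -1.0]]
force: [-5.1, -4.5, 4.4]
finger_gap: 0.016
gripper_force: 28.2
```

```bash
python3 arc.py 19 1
```

```text
13.8167 [ 0.66375014 -0.0571746   0.24065417] r 0.08352147654821503 th 19.460239209194196 phi -161.92435488613208 0.015990492324001897 [-5.07555932 -4.45758291  4.35040658] -80.53328966666281
[[0.028, -0.1]]
```

play_rows([
  [[0,0,0],[0,0,0]],
  [[0,0,0],[0,0,0]],
  [[0,0,0],[0,0,0]],
  [[0,0,0.25],[0,0,0]],
  [[0,0,0.25],[0,0,0]],
  [[0,0,0.2],[0,0,0]],
  [[0,0,0],[0,0,0.08]],
  [[0,0,0],[0,0,0.08]],
  [[0,0,0],[0,0,0.08]],
  [[0,0,0],[0,0,0.08]],
  [[0,0,0],[0,0,0.08]],
  [[0,0,0],[0,0,0.08]],
], grip=0)

```text
time: 14.82
ee_pos: [0.6641, -0.0538, 0.3093]
tool_rot: [[-0.497, -0.868, -0.001], [-0.868, 0.497, -0.003], [0.003, -0.001, -1.0]]
force: [-0.4, -0.4, 0.5]
finger_gap: 0.0431
gripper_force: 0.0
```

play_rows([
  [[0,0,0],[0,0,0.08]],
  [[0,0,0],[0,0,0.08]],
  [[0,0,0],[0,0,0.08]],
  [[0,0,0],[0,0,0.08]],
  [[0,0,0],[0,0,0.08]],
  [[0,0,0],[0,0,0.08]],
  [[0,0,0],[0,0,0.08]],
  [[0,0,0],[0,0,0.08]],
  [[0,0,0],[0,0,0.08]],
  [[0,0,0],[0,0,0.08]],
  [[0,0,0],[0,0,0.08]],
  [[0,0,0],[0,0,0.08]],
])

```text
time: 15.82
ee_pos: [0.664, -0.0539, 0.3093]
tool_rot: [[0.795, -0.606, 0.004], [-0.606, -0.796, -0.002], [0.004, -0.001, -1.0]]
force: [-0.9, 0.5, -1.4]
finger_gap: 0.0426
gripper_force: 0.0
```

play_rows([
  [[0,0,0],[0,0,0.08]],
  [[0,0,0],[0,0,0.08]],
  [[0,0,0],[0,0,0.08]],
  [[0,0,0],[0,0,0.08]],
  [[0,0,0],[0,0,0.08]],
  [[0,0,0],[0,0,0.08]],
  [[0,0,0],[0,0,0.08]],
  [[0,0,0],[0,0,0.09]],
  [[0,0,0],[0,0,0]],
])

```text
time: 16.57
ee_pos: [0.664, -0.0539, 0.3093]
tool_rot: [[0.952, 0.307, 0.004], [0.307, -0.952, 0.001], [0.004, -0.0, -1.0]]
force: [-0.1, 0.7, 0.1]
finger_gap: 0.0429
gripper_force: 0.0
```

play_rows([
  [[0,0,-0.25],[0,0,0]],
  [[0,0,-0.25],[0,0,0]],
  [[0,0,-0.2],[0,0,0]],
  [[0,0,0],[0,0,0]],
])

```text
time: 16.9
ee_pos: [0.662, -0.0537, 0.234]
tool_rot: [[0.954, 0.299, -0.005], [0.299, -0.954, 0.002], [-0.004, -0.004, -1.0]]
force: [-0.2, 0.0, -2.6]
finger_gap: 0.0428
gripper_force: 0.0
```

play_rows([
  [[0,0,0],[0,0,0]],
  [[0,0,0],[0,0,0]],
  [[0,0,0],[0,0,0]],
  [[0,0,0],[0,0,0]],
], grip=1)

```text
time: 17.23
ee_pos: [0.6649, -0.0554, 0.2411]
tool_rot: [[0.954, 0.301, 0.007], [0.301, -0.954, 0.0], [0.007, 0.002, -1.0]]
force: [1.4, -3.0, 2.0]
finger_gap: 0.016
gripper_force: 24.1
```

```bash
python3 arc.py 19 17; python3 - <<'E'
from rig import vision
from h import *
o=[]
for n,(x0,y0,x1,y1) in (("side",(280,140,400,250)),("top",(300,165,400,260))):
    w=vision.snapshot(n);o.append(cv2.resize(w["pixels"][y0:y1,x0:x1,::-1],(400,380),interpolation=cv2.INTER_CUBIC))
cv2.imwrite("pics/c5.png",np.hstack(o))
E
```

```text
17.2333 [ 0.66493174 -0.05535877  0.24108382] r 0.08525072231840113 th 20.346378992292497 phi 17.4980150865908 0.015993987517055858 [ 1.44480126 -3.03230039  2.04807085] 98.84636393531872
[[0.028, -0.1], [0.015, -0.103], [0.003, -0.104], [-0.01, -0.103], [-0.022, -0.101], [-0.035, -0.098], [-0.046, -0.093], [-0.057, -0.087], [-0.067, -0.079], [-0.077, -0.07], [-0.084, -0.06], [-0.091, -0.05], [-0.097, -0.038], [-0.1, -0.026], [-0.103, -0.014], [-0.104, -0.001], [-0.103, 0.012]]
```

View pics/c5.png

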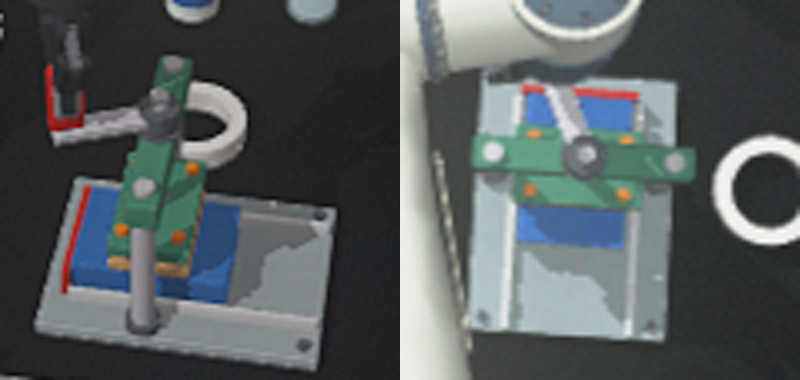

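The book is still home, the pad is just above it and the paddle is gripped at θ≈19-20°. The last stroke is 17 rows, to about 9.5 rad.

play_rows([
  [[0.028,-0.1,0],[0,0,-0.0814]],
  [[0.015,-0.103,0],[0,0,-0.0814]],
  [[0.003,-0.104,0],[0,0,-0.0814]],
  [[-0.01,-0.103,0],[0,0,-0.0814]],
  [[-0.022,-0.101,0],[0,0,-0.0814]],
  [[-0.035,-0.098,0],[0,0,-0.0814]],
  [[-0.046,-0.093,0],[0,0,-0.0814]],
  [[-0.057,-0.087,0],[0,0,-0.0814]],
  [[-0.067,-0.079,0],[0,0,-0.0814]],
  [[-0.077,-0.07,0],[0,0,-0.0814]],
  [[-0.084,-0.06,0],[0,0,-0.0814]],
  [[-0.091,-0.05,0],[0,0,-0.0814]],
])

```text
time: 18.33
ee_pos: [0.6203, -0.1619, 0.2411]
tool_rot: [[0.393, -0.919, 0.005], [-0.919, -0.393, -0.007], [0.008, -0.002, -1.0]]
force: [0.7, -6.4, 4.8]
finger_gap: 0.0159
gripper_force: 23.9
```

play_rows([
  [[-0.097,-0.038,0],[0,0,-0.0814]],
  [[-0.1,-0.026,0],[0,0,-0.0814]],
  [[-0.103,-0.014,0],[0,0,-0.0814]],
  [[-0.104,-0.001,0],[0,0,-0.0814]],
  [[-0.103,0.012,0],[0,0,-0.0814]],
  [[0,0,0],[0,0,0]],
  [[0,0,0],[0,0,0]],
  [[0,0,0],[0,0,0]],
])

```text
time: 19.0
ee_pos: [0.5677, -0.1682, 0.2411]
tool_rot: [[-0.199, -0.98, -0.001], [-0.98, 0.199, -0.007], [0.007, -0.0, -1.0]]
force: [-5.8, -5.9, 5.8]
finger_gap: 0.0157
gripper_force: 25.7
```

play_rows([
  [[0,0,0],[0,0,0]],
  [[0,0,0],[0,0,0]],
  [[0,0,0],[0,0,0]],
  [[0,0,0.2],[0,0,0]],
  [[0,0,0.25],[0,0,0]],
  [[0,0,0.25],[0,0,0]],
  [[0,0,0.2],[0,0,0]],
  [[-0.3,0,0.1],[0,0,0]],
  [[-0.3,0,0],[0,0,0]],
  [[-0.3,0,0],[0,0,0]],
  [[0,0,0],[0,0,0]],
  [[0,0,0],[0,0,0]],
], grip=0)

```text
time: 20.0
ee_pos: [0.4781, -0.1659, 0.3399]
tool_rot: [[-0.198, -0.98, 0.002], [-0.98, 0.198, -0.003], [0.003, -0.002, -1.0]]
force: [0.2, 0.3, -0.2]
finger_gap: 0.0427
gripper_force: 0.0
```

```bash
python3 arc.py 19 1; python3 - <<'E'
from rig import vision
from h import *
o=[]
for n,(x0,y0,x1,y1) in (("side",(280,140,400,250)),("top",(300,165,400,260))):
    w=vision.snapshot(n);o.append(cv2.resize(w["pixels"][y0:y1,x0:x1,::-1],(400,380),interpolation=cv2.INTER_CUBIC))
    if n=="side":
        print("pred paddle px by crank deg",[(a,proj(w,[.585+.085*np.cos(np.radians(85.6-a)),-.085+.085*np.sin(np.radians(85.6-a)),.231]).round(1).tolist()) for a in(525,535,545,555)])
        print([cv2.minAreaRect(c)[0] for c in blobs(mask(w,"red",(300,120,400,190)))])
cv2.imwrite("pics/c6.png",np.hstack(o))
E
```

```text
20.0 [ 0.47807927 -0.16589129  0.33989079] r 0.13407252520284282 th -142.89053234204368 phi -101.40360815719961 0.04271502229042775 [ 0.2289024   0.31455201 -0.15722272] -10.141867389331269
[[0.028, -0.1]]
pred paddle px by crank deg [(525, [324.3, 144.8]), (535, [329.1, 144.8]), (545, [333.9, 145.3]), (555, [338.5, 146.3])]
[(335.1707458496094, 145.9634246826172)]
```

View pics/c6.png

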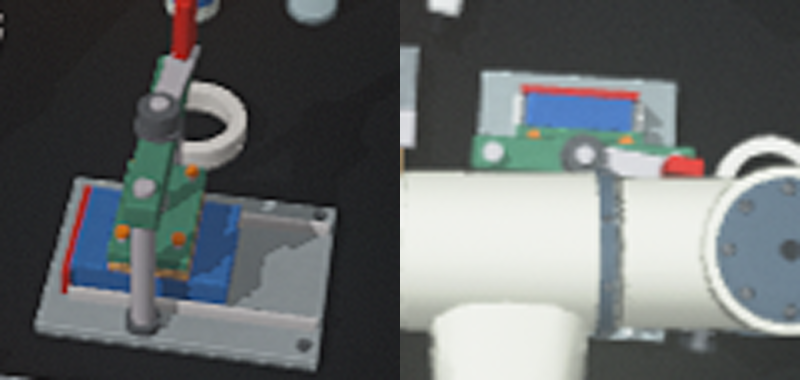

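The paddle is at about 547° (9.55 rad), so the pad should be pushed up about 6 mm. The book is home and the gripper is clear of everything. Handing in.

```bash
python3 -c "
from rig import ctrl
print(ctrl.hand_in())"
```

```text
the job is handed in; nothing more can be done
None
```

The job is handed in, but no verdict came back: the book is home against the red stop, the crank is at about 9.55 rad so the pad should be pushed up about 6 mm (worked out from the crank angle, not measured), the gripper is clear, and it took about 20 s of the 72 s.

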